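Return two screwdrivers to their sloping storage tubes

TASK

Two screwdrivers, a long one and a short one, stand handle up in the two upright tool stands. Draw them out and slide each, blade first and under control without letting it drop, fully home into its own sloping storage tube: the long screwdriver into the long tube and the short one into the short tube, until the flange of the handle sits on the tube's mouth. Leave the power supply, air cylinder and limit switch on the table where they are.

Things in the scene. Friction and masses are not known exactly. Their poses are not given: they have to be found in the camera images.
- long_driver: The long insulated screwdriver, 213 mm long, about 110 g. Origin 16 mm beside the long axis, 2 mm above the flange's underside; its y axis runs along the screwdriver, from blade to handle (up at the start). Use long_flange for the axis itself.
- long_flange (a point): Point on the long screwdriver's axis in the plane of the flange's underside (axes as long_driver, +y to the handle). From here the round shaft (8.4 mm diameter) and blade reach 105 mm to the tip (-y). To +y: flange 36 mm across, 12 mm thick, then the handle, round, 30 mm thick, to its end at 108 mm. Grip the handle about 72 mm from here.
- short_driver: The short insulated screwdriver, 160 mm long, about 50 g. Origin 12.5 mm beside the long axis, 5 mm above the flange's underside; its y axis runs along it from blade to handle (up at the start). Use short_flange for the axis itself.
- short_flange (a point): Point on the short screwdriver's axis in the plane of the flange's underside (axes as short_driver). Shaft (6.6 mm diameter) and blade reach 75 mm from here to the tip (-y). To +y: flange 29 mm across, 9 mm thick, then the handle, round, 24 mm thick, to its end at 85 mm. Grip the handle about 60 mm from here.
- long_tube: The long storage tube, aluminium, fixed on a grey cradle, 114 mm long, leaning 34 degrees from vertical with its mouth toward the robot's side. Origin: centre of the mouth's rim, about 108 mm above the table. z axis: along the tube, out of the mouth (up and toward the robot). Bore 11 mm, clear depth 110 mm, with a flared mouth (7 mm deep, about 20 mm wide at the rim, outside 27 mm).
- short_tube: The short storage tube, aluminium, fixed on a grey cradle, 86 mm long, leaning 28 degrees from vertical with its mouth toward the robot's side. Origin: centre of the mouth's rim, about 90 mm above the table. z axis along the tube, out of the mouth. Bore 9.2 mm, clear depth 82 mm, with a flared mouth (7 mm deep, about 18 mm wide at the rim, outside 25 mm).
- stand_a: One of two alike, fixed tool stands: disc foot 56 mm across, upright square tube 22 x 22 mm with a 14 x 14 mm bore, rim 122 mm above the table; either screwdriver may be in it, hanging by its flange on the rim, shaft inside. Origin under the centre, at the table.
- stand_b: The other tool stand, same as stand_a.
- power_supply: Bystander: light grey rail power supply, 100 x 45 x 97 mm (x, y, z), upright between stands and tubes. Origin: centre of its underside.
- cylinder_spare: Bystander: small white air cylinder, 32 x 120 x 44 mm, lying near the tubes. Origin: centre of its underside.
- switch_spare: Bystander: limit switch, 20 x 51 x 48 mm. Origin: centre of its underside.
Things that resemble listed ones, but are neither listed nor needed, are in the scene too. Leave any white look-alike of the long_driver alone.

How it is judged:
At the end, for the whole second after the job is handed in: Each screwdriver is at rest in its own tube (long in long, short in short), fully home: flange underside within 4 mm of the tube's rim and within 6 mm of its centre, axis within 0.1 rad of the tube's; both released. Bystanders not pushed more than 25 mm (horizontal distance between long_flange and long_tube below 0.006 m and z of long_flange in the frame of long_tube between -0.006 and 0.004 m and angle between the y axis of long_driver and the z axis of long_tube, either way round below 0.1 rad and linear speed of each of long_driver, short_driver below 0.02 m/s and horizontal distance between short_flange and short_tube below 0.006 m and z of short_flange in the frame of short_tube between -0.006 and 0.004 m and angle between the y axis of short_driver and the z axis of short_tube, either way round below 0.1 rad); the robot touches nothing.
It fails at once if the long screwdriver is let drop down its tube instead of being slid in under control (faster than 0.5 m/s inside the tube) (z of long_flange in the frame of long_tube below 0.07 m and angle between the y axis of long_driver and the z axis of long_tube, either way round below 0.1 rad and distance between long_flange and long_tube below 0.07 m and linear speed of long_driver above 0.5 m/s).
It fails at once if the short screwdriver is let drop down its tube instead of being slid in under control (faster than 0.5 m/s inside the tube) (z of short_flange in the frame of short_tube below 0.07 m and angle between the y axis of short_driver and the z axis of short_tube, either way round below 0.1 rad and distance between short_flange and short_tube below 0.07 m and linear speed of short_driver above 0.5 m/s).
It fails at once if the power supply, air cylinder or limit switch is pushed more than 25 mm (distance of any of power_supply, cylinder_spare, switch_spare from where it was at the start of the episode above 0.025 m).
It also fails if it takes over 64 s, if anything falls off the work surface, if the arm or the gripper's body presses on something with over 40 N, if the wrist force passes 120 N, or if a joint passes its speed limit or range.

ROBOT

A 6-joint arm with a two-finger parallel gripper is mounted at the origin on a cart in front of the work surface, level with it; the furniture and walls round the work are solid. World frame = base frame: x ahead of the robot, y to its left, z up, the work surface at z = 0. Lengths are in m, angles in rad, forces in N, time in s.
With the tool pointing down it reaches from about 0.375 to 0.975 m from the base axis. Payload 3.8 kg.
Tool frame: the origin (TCP) lies midway between the tips of the shut fingers; the grasp point (between the pads) lies 19 mm behind it; z points along the fingers, y is the line along which they close (so a half turn about z gives the same grasp; the last joint's range is limited). The gripper opens to 85 mm and grips with 20 to 120 N. Pads are 22 mm wide; open, the fingers measure 114 mm over their backs; the gripper's body (76 mm by 85 mm) begins 54 mm behind the grasp point. The pads swing forward as they close: fully open they stand 13 mm farther back than shut.
Start: joints at [1.282, 0.264, 1.604, -0, 1.274, -0.037], TCP at [0.168, 0.654, 0.231] pointing down, gripper open.
Joint ranges: [-2.63, 2.63], [-0.94, 2.18], [0.31, 2.57], [-1.31, 4.45], [0, 2.66], [-2.55, 2.55]. Speed limits (rad/s): [2.57, 2.57, 3.14, 3.14, 3.14, 3.14].

INTERFACE

Orientations are given as a rotation vector (axis times angle).
In Python, from workcell import read_state, vision, ticket gives the robot as it stands. The module is installed in compiled form; this text tells all that it offers.
- The arm moves only by the tool jog_arm, never from a script. Its arguments are lists of equal length, an entry for each row: "turn": the turn, a rotation vector about the tool's x, y, z in rad, a list of three; "delta_pos": the shift along the tool's x, y, z in m, a list of three; "gripper": the finger opening in m, from 0 to 0.0854. In form: {"turn": [[rx, ry, rz], ...], "delta_pos": [[dx, dy, dz], ...], "gripper": [gripper, ...]}. A call has 1 to 20 rows; each row shifts and turns the commanded pose from where the row before left it, along the tool's axes as they then stand; what a row does not reach is not made up. A row lasts 1/12 s, in which the tool goes at most 41.7 mm and 7.16 degrees, less where a joint would pass 70% of its speed; a pose out of reach is approached as far as the arm can. A call with a gripper value outside its range is refused whole. The fingers move at their own pace and stop on an object; "grip_force" is the grip in N (left out, the last holds). Time passes only in rows, so rows that do not move let the fingers close. It gives the time, the measured TCP pose, the force, the opening and the grip force at its end, in the units of the state.
- read_state(): the state, without advancing time (a new reading comes with each control period).
- vision.read_camera(name): name is "side" or "top" or "wrist"; returns the picture (400x640x3 uint8, red, green, blue); there is no depth.
- vision.calibration(name): a dict with "vfov" (degrees; the focal length in pixels is half the picture's height over the tangent of half this angle, whatever the lens; pixels are square), "cx", "cy" (the principal point, pixels), "R" (3x3) and "t" (3): a world point X has camera coordinates R X + t; the wrist camera has in their place "mount" (4x4, takes a point from camera to tool coordinates, whose origin is the TCP and whose axes are the flange's). Camera axes: x right, y down, z forward; pixel columns grow to the right and rows downward; lengths in m; the calibration is good to about 2 mm. A picture is of the moment at which its call begins: read the wrist's pose just before it. calibration takes no time and is no camera call.
- ticket.finish_job(): hands the job in; it is judged then, once.
The state is a dict: "time": time; "q": joint angles; "joint_vel": joint speeds; "joint_torque": joint torques, N m; "tool_pos": TCP position; "tcp_rot": TCP orientation; "wrist_force": force on the tool from outside, world axes, zero at the start; "torque": the same for the moment, N m; "width": opening from 0.0 (shut) to 1.0 (fully open); "grip_force": force on a finger pad.
Only numpy, scipy, OpenCV 4.12 (cv2) and the standard library are available. Lean on these libraries where they do the work, as an engineer would, in place of code of your own. Each camera call takes 0.05 s, during which the arm holds its last target. There are 200 camera calls.

## Working session

There is one attempt and no reset: what is moved stays moved. The work goes in short steps, Python scripts to look and compute and a tool call to move; the robot and the scene stay as the last step left them, time stands still between calls to the robot, and variables do not carry over. Pictures are saved under pics/ and viewed, at most 13 in all, crops included, and the job is handed in when it is done.

Besides the shell and the picture viewer there is one more tool, called after "Request:" as name(argument=value, ...) on one line, values as JSON. jog_arm: Moves the arm, as the interface text tells. Its arguments: {"type":"object","properties":{"turn":{"type":"array","items":{"type":"array","items":{"type":"number"}}},"delta_pos":{"type":"array","items":{"type":"array","items":{"type":"number"}}},"gripper":{"type":"array","items":{"type":"number"}},"grip_force":{"type":"number"}},"required":["turn","delta_pos","gripper"]}

```bash
mkdir -p pics; python3 - <<'E'
from workcell import read_state, vision
import cv2,numpy as np
np.set_printoptions(precision=4,suppress=True)
print(read_state())
for n in ("side","top","wrist"):
    im=vision.read_camera(n); cv2.imwrite(f"pics/{n}0.png",im[:,:,::-1]); print(n,vision.calibration(n))
E
```

```text
{'time': 0.0, 'q': array([ 1.2821,  0.2648,  1.6054,  0.    ,  1.2737, -0.0369]), 'joint_vel': array([-0.0008, -0.0021,  0.0018, -0.0006, -0.0003, -0.0013]), 'joint_torque': array([ -0.001 , -51.5108, -36.732 ,  -0.0001,   0.0131,   0.    ]), 'tool_pos': array([0.168 , 0.653 , 0.2299]), 'tcp_rot': array([-0.3945, -3.1164,  0.0035]), 'wrist_force': array([-0.6894, -0.1115,  0.3529]), 'torque': array([-0.0052, -0.0068, -0.0176]), 'grip_force': 0.0, 'width': 1.0000959601448565}
side {'vfov': 49.288133443987476, 'cx': 317.7785936231139, 'cy': 200.10774475160628, 'R': array([[ 0.9428, -0.3328, -0.0176],
       [-0.2029, -0.5313, -0.8225],
       [ 0.2644,  0.7791, -0.5685]]), 't': array([-0.489 ,  0.1456,  1.1103])}
top {'vfov': 53.94562559272158, 'cx': 320.3155587155098, 'cy': 205.2891161411951, 'R': array([[-0.0171, -0.9998,  0.0045],
       [-0.9869,  0.0162, -0.1602],
       [ 0.1601, -0.0072, -0.9871]]), 't': array([-0.0443,  0.5121,  1.1084])}
wrist {'vfov': 62.369191025239665, 'cx': 318.8882891046091, 'cy': 202.27689889347488, 'mount': array([[-0.0003, -0.9637, -0.2669,  0.068 ],
       [ 1.    , -0.0001, -0.0006, -0.0004],
       [ 0.0006, -0.2669,  0.9637, -0.144 ],
       [ 0.    ,  0.    ,  0.    ,  1.    ]])}
```

View pics/side0.png

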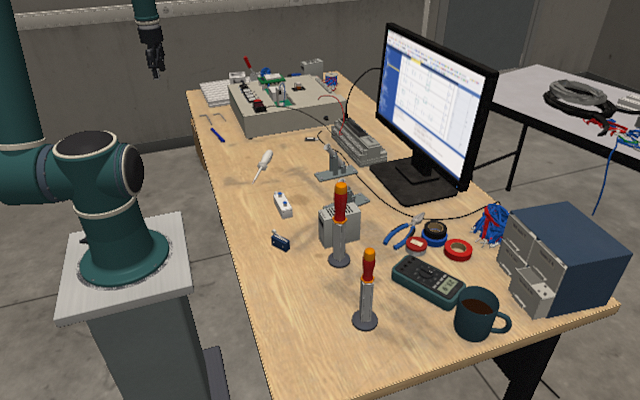

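View pics/top0.png

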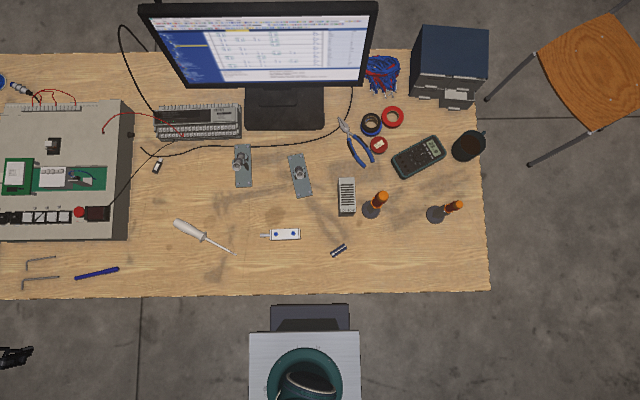

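Side view: stands at about (340,262) and (366,322), tubes around (335,165) behind the power supply. Top view: tube cradles at (242,165) and (298,175), stands at (375,210) and (436,214). I'll enlarge both.

```bash
python3 - <<'E'
import cv2
t=cv2.imread("pics/top0.png")[135:235,220:480]; cv2.imwrite("pics/topc.png",cv2.resize(t,None,fx=3,fy=3,interpolation=cv2.INTER_CUBIC))
t=cv2.imread("pics/side0.png")[130:340,260:420]; cv2.imwrite("pics/sidec.png",cv2.resize(t[:150],None,fx=4,fy=4,interpolation=cv2.INTER_CUBIC)[:600])
E
```

```text
(no output)
```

View pics/topc.png

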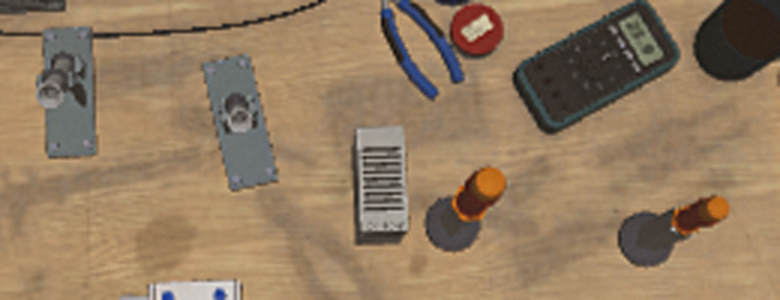

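View pics/sidec.png

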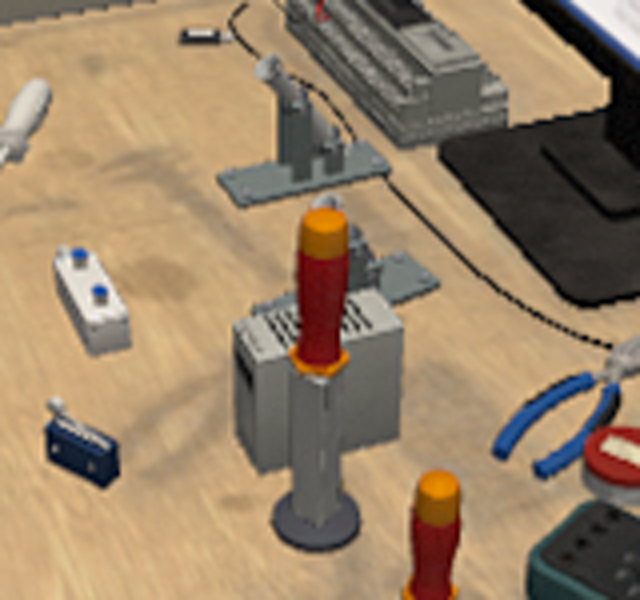

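Top crop: mouths at (50,92) and (239,115), handle ends at (490,182) (thicker, so long) and (713,207) (short). Side crop: left tube mouth (267,68), right tube mouth (325,202) and partly hidden, long handle end (324,222).

```bash
cat > h.py <<'E'
import numpy as np, cv2
from scipy.spatial.transform import Rotation as Ro
from workcell import read_state, vision
np.set_printoptions(precision=4,suppress=True)
def cam(n,st=None):
    c=vision.calibration(n); f=200/np.tan(np.radians(c["vfov"]/2)); K=np.array([[f,0,c["cx"]],[0,f,c["cy"]],[0,0,1]])
    if n=="wrist":
        T=np.eye(4); T[:3,:3]=Ro.from_rotvec(st["tcp_rot"]).as_matrix(); T[:3,3]=st["tool_pos"]
        M=np.linalg.inv(T@np.array(c["mount"])); return K,M[:3,:3],M[:3,3]
    return K,np.array(c["R"]),np.array(c["t"])
def ray(C,p):
    K,R,t=C; d=R.T@np.linalg.solve(K,[*p,1]); return -R.T@t,d/np.linalg.norm(d)
def tri(obs):
    A=0;b=0
    for C,p in obs:
        o,d=ray(C,p);P=np.eye(3)-np.outer(d,d);A=A+P;b=b+P@o
    X=np.linalg.solve(A,b); return X,[round(float(np.linalg.norm((np.eye(3)-np.outer(*[ray(C,p)[1]]*2))@(X-ray(C,p)[0])))*1000,1) for C,p in obs]
def atz(C,p,z):
    o,d=ray(C,p); return o+d*(z-o[2])/d[2]
def proj(C,X):
    K,R,t=C; v=K@(R@np.array(X)+t); return v[:2]/v[2]
E
python3 - <<'E'
from h import *
T,S=cam("top"),cam("side")
for n,a,b,z in [("tubeL",(236.7,165.7),(326.75,147),.108),("tubeR",(299.3,173.5),(341.25,180.5),.09),("longend",(383.3,195.7),(341,185),.23),("longfoot",(371,209.7),(339,260),0),("shortend",(457.7,204),(369.5,251),.207),("shortfoot",(435,214.7),(366,322),0)]:
    print(n,tri([(T,a),(S,b)]),atz(T,a,z),atz(S,b,z))
E
```

```text
tubeL (array([0.6148, 0.1794, 0.1098]), [1.2, 1.2]) [0.6165 0.1796 0.108 ] [0.6147 0.1825 0.108 ]
tubeR (array([0.5934, 0.0057, 0.094 ]), [1.3, 1.3]) [0.5957 0.0056 0.09  ] [0.5944 0.0115 0.09  ]
longend (array([ 0.5031, -0.2069,  0.2266]), [0.6, 0.6]) [ 0.502  -0.2062  0.23  ] [ 0.5017 -0.2118  0.23  ]
longfoot (array([ 0.5015, -0.2057,  0.0058]), [0.4, 0.4]) [ 0.5019 -0.2064  0.    ] [ 0.5043 -0.1998  0.    ]
shortend (array([ 0.4837, -0.3985,  0.1995]), [0.5, 0.5]) [ 0.4821 -0.3957  0.207 ] [ 0.4802 -0.4062  0.207 ]
shortfoot (array([ 0.4848, -0.3998,  0.0003]), [1.4, 1.4]) [ 0.4835 -0.3995  0.    ] [ 0.4864 -0.3997  0.    ]
```

Left tube is at 0.110 m (long), right at about 0.09 m (short). Both stands agree with the sizes given. Next I hover between the tubes for a wrist picture.

Request:
jog_arm(turn=[[0,0,0.12],[0,0,0.12],[0,0,0.12],[0,0,0.12],[0,0,0.12],[0,0,0.12],[0,0,0.12],[0,0,0.12],[0,0,0.12],[0,0,0.12],[0,0,0.12]], delta_pos=[[0,0,-0.01],[0,0,-0.01],[0,0,-0.01],[0,0,-0.01],[0,0,-0.01],[0,0,-0.01],[0,0,-0.01],[0,0,-0.01],[0,0,-0.01],[0,0,-0.01],[0,0,-0.01]], gripper=[0.085,0.085,0.085,0.085,0.085,0.085,0.085,0.085,0.085,0.085,0.085])

```text
time: 1.07
tool_pos: [0.1681, 0.6535, 0.3412]
tcp_rot: [2.229, 2.213, -0.001]
wrist_force: [-1.0, 0.1, 0.6]
width: 0.995
grip_force: 0.0
```

Request:
jog_arm(turn=[[0,0,0],[0,0,0],[0,0,0],[0,0,0],[0,0,0],[0,0,0],[0,0,0],[0,0,0],[0,0,0],[0,0,0],[0,0,0],[0,0,0],[0,0,0],[0,0,0],[0,0,0],[0,0,0],[0,0,0],[0,0,0],[0,0,0],[0,0,0]], delta_pos=[[-0.031,0.021,0],[-0.031,0.021,0],[-0.031,0.021,0],[-0.031,0.021,0],[-0.031,0.021,0],[-0.031,0.021,0],[-0.031,0.021,0],[-0.031,0.021,0],[-0.031,0.021,0],[-0.031,0.021,0],[-0.031,0.021,0],[-0.031,0.021,0],[-0.031,0.021,0],[-0.031,0.021,0],[-0.031,0.021,0],[-0.031,0.021,0],[-0.031,0.021,0],[-0.031,0.021,0],[0,0,0],[0,0,0]], gripper=[0.085,0.085,0.085,0.085,0.085,0.085,0.085,0.085,0.085,0.085,0.085,0.085,0.085,0.085,0.085,0.085,0.085,0.085,0.085,0.085])

```text
time: 2.73
tool_pos: [0.5461, 0.0935, 0.3405]
tcp_rot: [-2.226, -2.215, 0.002]
wrist_force: [0.0, 1.4, -0.1]
width: 0.994
grip_force: 0.0
```

```bash
python3 - <<'E'
from h import *
s=read_state(); im=vision.read_camera("wrist"); np.save("s1",s,allow_pickle=True)
print(s["time"],s["q"],s["tool_pos"],s["tcp_rot"])
C=cam("wrist",s)
for X in ([.6148,.1794,.108],[.594,.006,.09]): print(proj(C,X))
cv2.imwrite("pics/w1.png",im[:,:,::-1]); cv2.imwrite("pics/w1b.png",cv2.resize(im[:,:,::-1],None,fx=1.25,fy=1.25))
E
```

```text
2.7333 [ 0.1246 -0.014   1.7161  0.0001  1.4409  0.1295] [0.5461 0.0935 0.3405] [-2.2262 -2.2153  0.0016]
[382.9837  92.2737]
[357.6896 236.1936]
```

View pics/w1b.png

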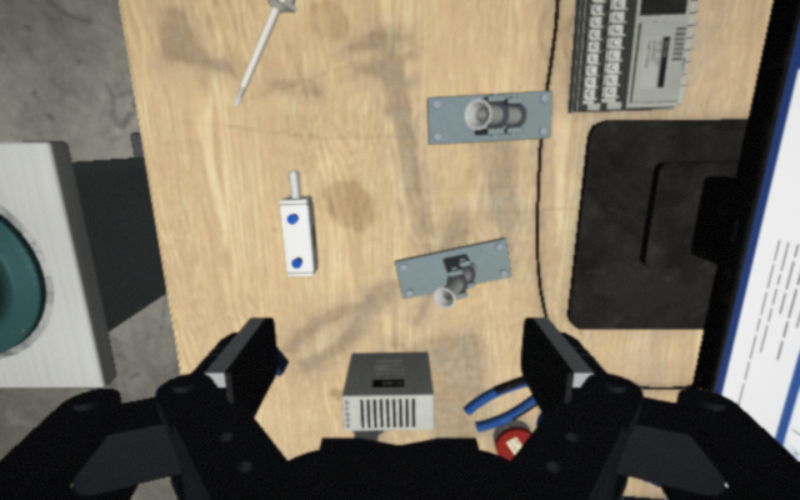

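Wrist picture (x1.25): long-tube mouth at (479,115), short-tube mouth at (444,297), and both plates are clear. Both mouths match the triangulated points. I'll enlarge to get the azimuths.

```bash
python3 - <<'E'
import cv2
t=cv2.imread("pics/w1.png"); a=cv2.resize(t[65:125,335:450],None,fx=5,fy=5,interpolation=cv2.INTER_CUBIC); b=cv2.resize(t[188:248,310:425],None,fx=5,fy=5,interpolation=cv2.INTER_CUBIC)
cv2.imwrite("pics/w1c.png",cv2.vconcat([a,b]))
E
```

```text
(no output)
```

View pics/w1c.png

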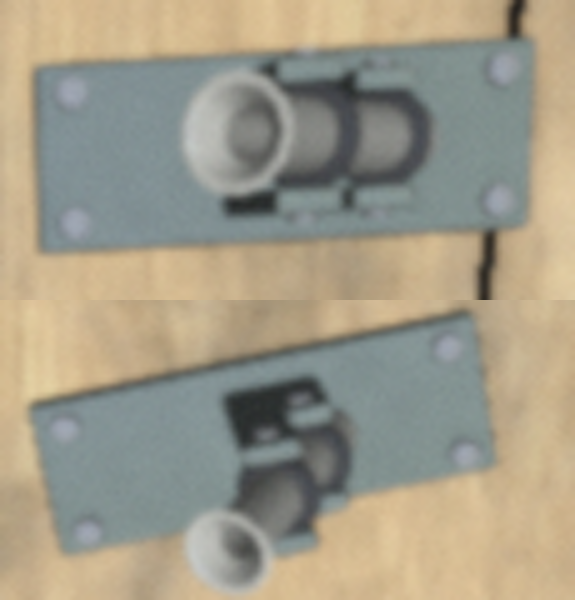

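```bash
python3 - <<'E'
from h import *
s=np.load("s1.npy",allow_pickle=True).item(); C=cam("wrist",s);T,S=cam("top"),cam("side")
for n,o,sc,m,z,tp,sp in [("L",(335,65),[(73,93),(75,222),(505,69),(499,200)],(240,131),.108,(236.7,165.7),(326.75,147)),("R",(310,188),[(64,130),(88,233),(449,48),(467,155)],(228,250),.09,(299.3,173.5),None)]:
    g=lambda p:(p[0]/5+o[0],p[1]/5+o[1])
    P=np.array([atz(C,g(p),.006) for p in sc]); d1=P[2]-P[0];d2=P[3]-P[1]
    M=atz(C,g(m),z); M2,e=tri([(C,g(m)),(T,tp)]+([(S,sp)] if sp else []))
    a=np.arctan2(d1[1]+d2[1],d1[0]+d2[0]); c=P.mean(0)
    v=c-M; 
    print(n,"screws",P[:,:2].tolist(),"az",np.degrees(a),np.degrees(np.arctan2(d1[1],d1[0])),np.degrees(np.arctan2(d2[1],d2[0])),"mouth",M,M2,e,"centre",c,"lateral off of mouth",(-np.sin(a)*v[0]+np.cos(a)*v[1]))
E
```

```text
L screws [[0.5871896914558945, 0.19585241676282672], [0.5884190757262144, 0.16191108576399624], [0.7045599428013498, 0.20138323778492861], [0.7059710111690758, 0.1671843123706573]] az 2.6331717071119054 2.6979447526548244 2.568492051991063 mouth [0.6148 0.1805 0.108 ] [0.6148 0.18   0.1094] [0.5, 1.4, 1.0] centre [0.6465 0.1816 0.006 ] lateral off of mouth -0.0003807316308043285
R screws [[0.5502071347999258, 0.00920317729255793], [0.5575593336061835, -0.02420945337144459], [0.6654768118974355, 0.03445170855837054], [0.6730000971140919, 0.0006998586334318879]] az 12.26557991444971 12.354877476266825 12.176354273150872 mouth [0.5914 0.0035 0.09  ] [0.5923 0.0057 0.0971] [1.7, 1.7] centre [0.6116 0.005  0.006 ] lateral off of mouth -0.0028254049927582915
```

Request:
jog_arm(turn=[[0,0,0],[0,0,0],[0,0,0],[0,0,0],[0,0,0],[0,0,0],[0,0,0],[0,0,0]], delta_pos=[[-0.03,0.002,0],[-0.03,0.002,0],[-0.03,0.002,0],[-0.03,0.002,0],[-0.03,0.002,0],[-0.03,0.002,0],[0,0,0],[0,0,0]], gripper=[0.085,0.085,0.085,0.085,0.085,0.085,0.085,0.085])

```text
time: 3.45
tool_pos: [0.5571, -0.0843, 0.3411]
tcp_rot: [-2.223, -2.219, -0.0]
wrist_force: [-0.3, 0.5, -0.7]
width: 0.996
grip_force: 0.0
```

```bash
python3 - <<'E'
from h import *
s=read_state(); im=vision.read_camera("wrist"); np.save("s2",s,allow_pickle=True)
C=cam("wrist",s); p=proj(C,[.5914,.0035,.09]); q=proj(C,[.502,-.206,.23]); print(s["tool_pos"],p,q)
im=np.ascontiguousarray(im[:,:,::-1]); cv2.imwrite("pics/w2.png",im)
a=lambda p,w,h:[int(p[1]-h),int(p[0]-w)]
y,x=[max(0,v) for v in a(p,50,30)]; y2,x2=[max(0,v) for v in a(q,50,30)]; y2=min(y2,340);print((x,y),(x2,y2))
A=[cv2.resize(im[j:j+60,i:i+110],None,fx=5,fy=5,interpolation=cv2.INTER_CUBIC) for i,j in((x,y),(x2,y2))]
cv2.imwrite("pics/w2c.png",cv2.vconcat(A))
E
```

```text
[ 0.5571 -0.0843  0.3411] [349.758   91.8051] [258.54   329.2627]
(299, 61) (208, 299)
```

View pics/w2c.png

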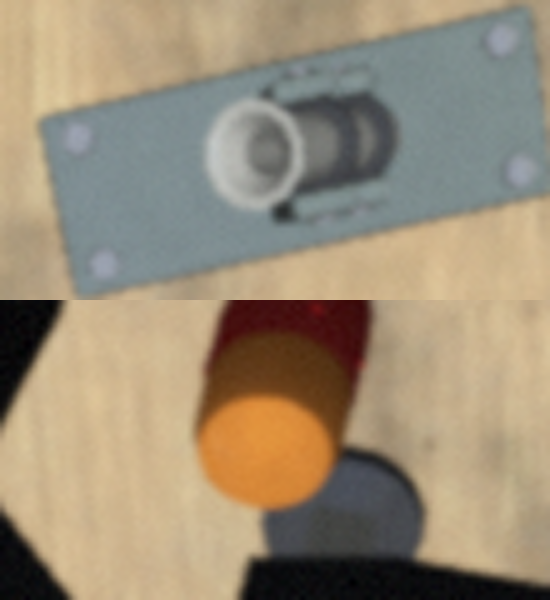

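Both tube readings now agree: short mouth at crop (254,154), exactly as predicted. Long handle end at (267,451), about 2 mm further in +x than estimated.

```bash
python3 - <<'E'
from h import *
s=np.load("s2.npy",allow_pickle=True).item(); C=cam("wrist",s); C1=cam("wrist",np.load("s1.npy",allow_pickle=True).item())
g=lambda p:(p[0]/5+299,p[1]/5+61)
P=np.array([atz(C,g(p),.006) for p in [(78,138),(104,265),(502,40),(520,170)]]); d=P[2]+P[3]-P[0]-P[1];a=np.arctan2(d[1],d[0])
M,e=tri([(C,g((254,154))),(C1,(355.6,238))]); v=P.mean(0)-M
print(np.degrees(a),M,e,P.mean(0),-np.sin(a)*v[0]+np.cos(a)*v[1]); print(atz(C,(261.4,329.2),.23))
E
```

```text
12.269880505040783 [0.5914 0.0035 0.0899] [0.0, 0.0] [0.6113 0.0077 0.006 ] -9.134733426871284e-05
[ 0.5046 -0.2059  0.23  ]
```

Request:
jog_arm(turn=[[0,0,0],[0,0,0],[0,0,0],[0,0,0],[0,0,0],[0,0,0],[0,0,0],[0,0,0],[0,0,0],[0,0,0],[0,0,0],[0,0,0],[0,0,0],[0,0,0],[0,0,0]], delta_pos=[[-0.0243,-0.0106,0],[-0.0243,-0.0106,0],[-0.0243,-0.0106,0],[-0.0243,-0.0106,0],[-0.0243,-0.0106,0],[0,0,0],[0,0,0.021],[0,0,0.021],[0,0,0.021],[0,0,0.021],[0,0,0.021],[0,0,0.021],[0,0,0.021],[0,0,0.02],[0,0,0]], gripper=[0.085,0.085,0.085,0.085,0.085,0.085,0.085,0.085,0.085,0.085,0.085,0.085,0.085,0.085,0.085], grip_force=50)

```text
time: 4.75
tool_pos: [0.5018, -0.2023, 0.1696]
tcp_rot: [-2.214, -2.217, 0.003]
wrist_force: [-1.3, 0.3, -0.0]
width: 0.993
grip_force: 0.0
```

Request:
jog_arm(turn=[[0,0,0],[0,0,0],[0,0,0],[0,0,0],[0,0,0],[0,0,0],[0,0,0],[0,0,0]], delta_pos=[[0,0,0],[0,0,0],[0,0,0],[0,0,0],[0,0,0],[0,0,0],[0,0,0],[0,0,0]], gripper=[0.02,0.02,0.02,0.02,0.02,0.02,0.02,0.02], grip_force=50)

```text
time: 5.42
tool_pos: [0.5053, -0.2065, 0.1761]
tcp_rot: [2.221, 2.218, 0.002]
wrist_force: [-1.0, 1.3, 5.7]
width: 0.327
grip_force: 49.1
```

Request:
jog_arm(turn=[[0,0,0],[0,0,0],[0,0,0],[0,0,0],[0,0,0],[0,0,0],[0,0,0],[0,0,0],[0,0,0],[0,0,0],[0,0,0],[0,0,0]], delta_pos=[[0,0,-0.01],[0,0,-0.015],[0,0,-0.015],[0,0,-0.015],[0,0,-0.015],[0,0,-0.015],[0,0,-0.015],[0,0,-0.015],[0,0,-0.015],[0,0,-0.01],[0,0,0],[0,0,0]], gripper=[0.02,0.02,0.02,0.02,0.02,0.02,0.02,0.02,0.02,0.02,0.02,0.02])

```text
time: 6.42
tool_pos: [0.5045, -0.2063, 0.3148]
tcp_rot: [2.222, 2.219, 0.001]
wrist_force: [-0.3, -0.1, -1.0]
width: 0.328
grip_force: 49.8
```

```bash
cat > goal.py <<'E'
from h import *
def goal(which,h,goff):
    """TCP target pose: flange h above the mouth on the tube axis, goff = flange to TCP along axis"""
    M,az,l=dict(L=([.6148,.1802,.108],2.65,34),S=([.5914,.0035,.09],12.27,28))[which]
    az,l=np.radians([az,l]); z=np.array([-np.sin(l)*np.cos(az),-np.sin(l)*np.sin(az),np.cos(l)])
    x=np.array([-np.sin(az),np.cos(az),0]); y=np.cross(-z,x)
    return np.array(M)+z*(h+goff), np.c_[x,y,-z]
def report(which,h,goff):
    s=read_state(); p,R=goal(which,h,goff); Rn=Ro.from_rotvec(s["tcp_rot"]).as_matrix()
    print(s["time"],"q",s["q"],"tcp",s["tool_pos"],"F",s["wrist_force"],"w",s["width"],"target",p)
    print("shift now-frame",Rn.T@(p-s["tool_pos"]),"goal-frame",R.T@(p-s["tool_pos"]),"turn",Ro.from_matrix(Rn.T@R).as_rotvec())
if __name__=="__main__":
    import sys; report(sys.argv[1],float(sys.argv[2]),float(sys.argv[3]))
E
python3 goal.py L 0.13 0.054
```

```text
6.4167 q [-0.4339 -0.0255  1.7734 -0.      1.3925 -0.4327] tcp [ 0.5045 -0.2063  0.3148] F [-0.2744 -0.1122 -1.0315] w 0.3281959947278115 target [0.512  0.1754 0.2605]
shift now-frame [0.3818 0.007  0.0541] goal-frame [ 0.381  -0.0095  0.059 ] turn [-0.5922  0.0146 -0.0458]
```

Request:
jog_arm(turn=[[0,0,0],[0,0,0],[0,0,0],[0,0,0],[0,0,0],[0,0,0],[0,0,0],[0,0,0],[0,0,0],[0,0,0],[0,0,0],[0,0,0],[0,0,0],[0,0,0],[0,0,0],[0,0,0],[0,0,0]], delta_pos=[[0.01,0,0],[0.02,0,0],[0.025,0,0],[0.025,0,0],[0.025,0,0],[0.025,0,0],[0.025,0,0],[0.025,0,0],[0.025,0,0],[0.025,0,0],[0.025,0,0],[0.025,0,0],[0.025,0,0],[0.025,0,0],[0.025,0,0],[0.02,0,0],[0.006,0,0]], gripper=[0.02,0.02,0.02,0.02,0.02,0.02,0.02,0.02,0.02,0.02,0.02,0.02,0.02,0.02,0.02,0.02,0.02])

```text
time: 7.83
tool_pos: [0.5032, 0.1779, 0.3125]
tcp_rot: [-2.218, -2.221, 0.003]
wrist_force: [-0.0, -1.0, -1.6]
width: 0.326
grip_force: 49.8
```

Request:
jog_arm(turn=[[-0.06,0.0015,-0.005],[-0.06,0.0015,-0.005],[-0.06,0.0015,-0.005],[-0.06,0.0015,-0.005],[-0.06,0.0015,-0.005],[-0.06,0.0015,-0.005],[-0.06,0.0015,-0.005],[-0.06,0.0015,-0.005],[-0.06,0.0015,-0.005],[-0.052,0.0015,-0.001],[0,0,0],[0,0,0]], delta_pos=[[0,0,0],[0,0,0],[0,0,0],[0,0,0],[0,0,0],[0,0,0],[0,0,0],[0,0,0],[0,0,0],[0,0,0],[0,0,0],[0,0,0]], gripper=[0.02,0.02,0.02,0.02,0.02,0.02,0.02,0.02,0.02,0.02,0.02,0.02])

```text
time: 8.83
tool_pos: [0.5032, 0.1744, 0.3125]
tcp_rot: [1.846, 1.936, 0.588]
wrist_force: [0.2, -0.3, -0.0]
width: 0.326
grip_force: 49.9
```

```bash
python3 goal.py L 0.13 0.054
```

```text
8.8333 q [ 0.418  -0.4069  2.1894 -0.2774  0.8216  0.5044] tcp [0.5032 0.1744 0.3125] F [ 0.2102 -0.2712 -0.0323] w 0.3255402000897977 target [0.512  0.1754 0.2605]
shift now-frame [ 0.0005 -0.0215  0.0481] goal-frame [ 0.0006 -0.0217  0.048 ] turn [-0.0046 -0.0013  0.0006]
```

Request:
jog_arm(turn=[[-0.0023,-0.0006,0],[-0.0023,-0.0006,0],[0,0,0],[0,0,0],[0,0,0],[0,0,0],[0,0,0]], delta_pos=[[0.0003,-0.011,0],[0.0003,-0.0105,0],[0,0,0.016],[0,0,0.016],[0,0,0.016],[0,0,0],[0,0,0]], gripper=[0.02,0.02,0.02,0.02,0.02,0.02,0.02])

```text
time: 9.42
tool_pos: [0.5129, 0.1754, 0.2608]
tcp_rot: [1.845, 1.931, 0.589]
wrist_force: [-0.4, 0.5, -0.0]
width: 0.329
grip_force: 49.8
```

```bash
python3 - <<'E'
from goal import *
report("L",.13,.054)
s=read_state(); Rn=Ro.from_rotvec(s["tcp_rot"]).as_matrix(); tip=s["tool_pos"]+Rn[:,2]*.159
M,_=goal("L",0,0)
A=[]
for n in("wrist","side","top"):
    C=cam(n,s); im=np.ascontiguousarray(vision.read_camera(n)[:,:,::-1]); cv2.imwrite(f"pics/c1{n}.png",im)
    p=proj(C,tip);q=proj(C,M); print(n,"tip",p,"mouth",q)
    x,y=int(q[0]-44),int(q[1]-37); x=min(max(x,0),550);y=min(max(y,0),325); print((x,y)); A.append(cv2.resize(im[y:y+75,x:x+88],None,fx=3,fy=3,interpolation=cv2.INTER_CUBIC))
cv2.imwrite("pics/c1.png",cv2.hconcat(A))
E
```

```text
9.4167 q [ 0.4126 -0.3528  2.2506 -0.3145  0.7072  0.5508] tcp [0.5129 0.1754 0.2608] F [-0.4305  0.5185 -0.0368] w 0.32937510741831233 target [0.512  0.1754 0.2605]
shift now-frame [ 0.0001 -0.0008 -0.0003] goal-frame [ 0.0001 -0.0008 -0.0003] turn [-0.0004  0.0008 -0.0002]
wrist tip [318.7077 184.9563] mouth [318.0156 179.4252]
(274, 142)
side tip [323.0769 142.0815] mouth [327.0521 147.3185]
(283, 110)
top tip [235.1042 168.974 ] mouth [236.4715 166.281 ]
(192, 129)
```

View pics/c1.png

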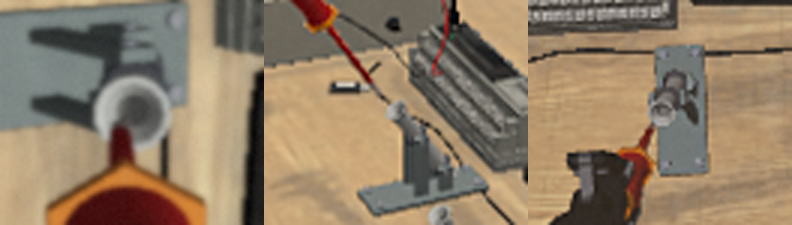

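Wrist view: tip at (122,130) in the crop, against mouth centre (133,111). The blade leans about 3 mm toward -tool-y (0.02 rad). Side and top views show it lined up with the tube. I'll correct by a small turn and start inserting.

Request:
jog_arm(turn=[[-0.02,0,0],[0,0,0],[0,0,0],[0,0,0],[0,0,0],[0,0,0],[0,0,0],[0,0,0]], delta_pos=[[0,0,0],[0,0,0.007],[0,0,0.007],[0,0,0.007],[0,0,0.007],[0,0,0.007],[0,0,0.005],[0,0,0]], gripper=[0.02,0.02,0.02,0.02,0.02,0.02,0.02,0.02])

```text
time: 10.23
tool_pos: [0.5366, 0.1765, 0.2276]
tcp_rot: [1.832, 1.918, 0.607]
wrist_force: [-0.7, -0.8, -0.8]
width: 0.325
grip_force: 50.0
```

Request:
jog_arm(turn=[[0,0,0],[0,0,0],[0,0,0],[0,0,0],[0,0,0],[0,0,0],[0,0,0]], delta_pos=[[0,0,0.008],[0,0,0.008],[0,0,0.008],[0,0,0.008],[0,0,0.008],[0,0,0.008],[0,0,0]], gripper=[0.02,0.02,0.02,0.02,0.02,0.02,0.02])

```text
time: 10.82
tool_pos: [0.5638, 0.1777, 0.1875]
tcp_rot: [1.832, 1.919, 0.606]
wrist_force: [-3.0, -0.9, -4.6]
width: 0.327
grip_force: 51.4
```

```bash
python3 goal.py L 0.0 0.054
```

```text
10.8167 q [ 0.3718 -0.1753  2.269  -0.3994  0.4943  0.6251] tcp [0.5638 0.1777 0.1875] F [-3.0376 -0.8597 -4.5512] w 0.32716160714187065 target [0.5846 0.1788 0.1528]
shift now-frame [ 0.0001 -0.0029  0.0404] goal-frame [ 0.0001 -0.0021  0.0405] turn [0.019  0.0007 0.0002]
```

Request:
jog_arm(turn=[[0,0,0],[0,0,0],[0,0,0],[0,0,0],[0,0,0],[0,0,0]], delta_pos=[[0,-0.0003,0.007],[0,-0.0003,0.007],[0,-0.0003,0.007],[0,-0.0003,0.007],[0,-0.0003,0.007],[0,0,0]], gripper=[0.02,0.02,0.02,0.02,0.02,0.02])

```text
time: 11.32
tool_pos: [0.5826, 0.1787, 0.1588]
tcp_rot: [1.832, 1.919, 0.607]
wrist_force: [-3.3, -1.3, -6.2]
width: 0.327
grip_force: 51.2
```

Request:
jog_arm(turn=[[0,0,0],[0,0,0],[0,0,0],[0,0,0]], delta_pos=[[0,0,0.002],[0,0,0.002],[0,0,0.001],[0,0,0]], gripper=[0.02,0.02,0.02,0.02])

```text
time: 11.65
tool_pos: [0.585, 0.1788, 0.1555]
tcp_rot: [1.833, 1.918, 0.607]
wrist_force: [-4.8, -1.0, -6.9]
width: 0.328
grip_force: 52.1
```

```bash
python3 goal.py L 0.0 0.054
```

```text
11.65 q [ 0.3559 -0.0893  2.2622 -0.4506  0.416   0.6729] tcp [0.585  0.1788 0.1555] F [-4.7747 -0.9729 -6.8675] w 0.3283596681405073 target [0.5846 0.1788 0.1528]
shift now-frame [ 0.0001 -0.0019  0.002 ] goal-frame [ 0.0001 -0.0018  0.0021] turn [ 0.0196  0.0007 -0.0004]
```

Request:
jog_arm(turn=[[0.01,0,0],[0.01,0,0],[0,0,0],[0,0,0],[0,0,0],[0,0,0]], delta_pos=[[0,-0.0008,0],[0,-0.0008,0],[0,0,0.0015],[0,0,0.0015],[0,0,0.001],[0,0,0]], gripper=[0.02,0.02,0.02,0.02,0.02,0.02])

```text
time: 12.15
tool_pos: [0.5873, 0.1792, 0.1538]
tcp_rot: [1.843, 1.929, 0.593]
wrist_force: [-10.0, -1.3, 2.6]
width: 0.326
grip_force: 52.4
```

```bash
python3 - <<'E'
from goal import *
report("L",0,.054); s=read_state(); print("F tool",Ro.from_rotvec(s["tcp_rot"]).as_matrix().T@s["wrist_force"])
E
```

```text
12.15 q [ 0.3511 -0.0775  2.2482 -0.4168  0.4293  0.6383] tcp [0.5873 0.1792 0.1538] F [-10.0438  -1.3067   2.6339] w 0.32615111977411143 target [0.5846 0.1788 0.1528]
shift now-frame [-0.0003 -0.0028 -0.0007] goal-frame [-0.0003 -0.0028 -0.0007] turn [ 0.0028 -0.     -0.0009]
F tool [-0.8466 -6.8725 -7.847 ]
```

Request:
jog_arm(turn=[[0,0,0],[0,0,0],[0,0,0],[0,0,0],[0,0,0]], delta_pos=[[0,-0.001,0],[0,-0.001,0],[0,0,0.001],[0,0,0.001],[0,0,0]], gripper=[0.02,0.02,0.02,0.02,0.02])

```text
time: 12.57
tool_pos: [0.5874, 0.1795, 0.1534]
tcp_rot: [1.842, 1.927, 0.596]
wrist_force: [-22.1, -4.7, 15.7]
width: 0.331
grip_force: 54.4
```

```bash
python3 - <<'E'
from goal import *
report("L",0,.054); s=read_state(); print("F tool",Ro.from_rotvec(s["tcp_rot"]).as_matrix().T@s["wrist_force"])
E
```

```text
12.5667 q [ 0.3519 -0.0774  2.25   -0.4228  0.4256  0.6452] tcp [0.5874 0.1795 0.1534] F [-22.0543  -4.7346  15.7187] w 0.33061941888152857 target [0.5846 0.1788 0.1528]
shift now-frame [-0.0005 -0.0026 -0.0011] goal-frame [-0.0005 -0.0026 -0.0011] turn [ 0.0054 -0.0002 -0.0014]
F tool [ -3.7171  -9.513  -25.5259]
```

Request:
jog_arm(turn=[[0,0,0],[0,0,0],[0,0,0],[0,0,0],[0,0,0],[0,0,0]], delta_pos=[[0,0,0],[0,0,0],[0,0,0],[0,0,0],[0,0,0],[0,0,0]], gripper=[0.06,0.06,0.07,0.07,0.07,0.07])

```text
time: 13.07
tool_pos: [0.5874, 0.1796, 0.1506]
tcp_rot: [1.842, 1.929, 0.595]
wrist_force: [-0.1, -0.8, 0.1]
width: 0.82
grip_force: 0.0
```

Request:
jog_arm(turn=[[0,0,0],[0,0,0],[0,0,0],[0,0,0],[0,0,0],[0,0,0],[0,0,0],[0,0,0]], delta_pos=[[0,0,-0.01],[0,0,-0.02],[0,0,-0.025],[0,0,-0.025],[0,0,-0.025],[0,0,-0.025],[0,0,-0.01],[0,0,0]], gripper=[0.07,0.07,0.085,0.085,0.085,0.085,0.085,0.085])

```text
time: 13.73
tool_pos: [0.509, 0.1765, 0.2701]
tcp_rot: [1.839, 1.927, 0.602]
wrist_force: [0.3, -0.0, 0.4]
width: 0.997
grip_force: 0.0
```

```bash
python3 - <<'E'
from goal import *
s=read_state(); print(s["tool_pos"],s["tcp_rot"],s["q"],s["wrist_force"])
A=[]
E,R=goal("L",0,.108)
M,_=goal("L",0.006,0)
for n in("wrist","side","top"):
    C=cam(n,s); im=np.ascontiguousarray(vision.read_camera(n)[:,:,::-1])
    for X,c in((E,(0,255,0)),(M,(255,255,0))): p=proj(C,X); print(n,p); 
    p=proj(C,(E+M)/2);w,h=(120,100) if n=="wrist" else (60,50)
    x,y=int(min(max(p[0]-w/2,0),640-w)),int(min(max(p[1]-h/2,0),400-h)); print((x,y)); A.append(cv2.resize(im[y:y+h,x:x+w],(264,220),interpolation=cv2.INTER_CUBIC))
cv2.imwrite("pics/c2.png",cv2.hconcat(A))
E
```

```text
[0.509  0.1765 0.2701] [1.8395 1.9268 0.6023] [ 0.4191 -0.3733  2.2503 -0.3143  0.7183  0.5524] [ 0.3269 -0.0304  0.4023]
wrist [313.4101 209.0696]
wrist [314.2194 180.6226]
(253, 142)
side [308.0004 124.1144]
side [326.0449 146.0917]
(287, 110)
top [229.9201 180.1886]
top [236.1383 166.9882]
(203, 148)
```

View pics/c2.png

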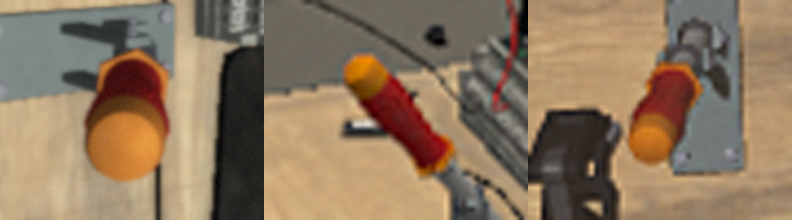

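Long driver is seated: handle axis and flange match the tube's projection in all three views. Now the short driver.

Request:
jog_arm(turn=[[0.06,0,0.004],[0.06,0,0.004],[0.06,0,0.004],[0.06,0,0.004],[0.06,0,0.004],[0.06,0,0.004],[0.06,0,0.004],[0.06,0,0.004],[0.06,0,0.004],[0.06,0,0.004],[0,0,0],[0,0,0]], delta_pos=[[0,0,0],[0,0,0],[0,0,0],[0,0,0],[0,0,0],[0,0,0],[0,0,0],[0,0,0],[0,0,0],[0,0,0],[0,0,0],[0,0,0]], gripper=[0.085,0.085,0.085,0.085,0.085,0.085,0.085,0.085,0.085,0.085,0.085,0.085])

```text
time: 14.88
tool_pos: [0.5087, 0.1752, 0.2635]
tcp_rot: [-2.204, -2.221, -0.005]
wrist_force: [0.2, -0.2, -0.4]
width: 0.992
grip_force: 0.0
```

```bash
python3 - <<'E'
from goal import *
s=read_state();Rn=Ro.from_rotvec(s["tcp_rot"]).as_matrix(); R=np.c_[[0,1,0],[1,0,0],[0,0,-1.]]
print(s["tool_pos"],s["q"],"turn",Ro.from_matrix(Rn.T@R).as_rotvec())
E
```

```text
[0.5087 0.1752 0.2635] [ 0.2774 -0.0134  1.8546  0.0127  1.3038  0.2663] turn [-0.0066 -0.0109  0.0076]
```

Request:
jog_arm(turn=[[-0.0066,-0.0109,0.0076],[0,0,0],[0,0,0],[0,0,0],[0,0,0],[0,0,0],[0,0,0],[0,0,0],[0,0,0],[0,0,0],[0,0,0],[0,0,0],[0,0,0],[0,0,0],[0,0,0],[0,0,0],[0,0,0],[0,0,0]], delta_pos=[[0,0,-0.02],[0,0,-0.02],[-0.036,-0.0018,-0.002],[-0.036,-0.0018,-0.002],[-0.036,-0.0018,-0.002],[-0.036,-0.0018,-0.002],[-0.036,-0.0018,-0.002],[-0.036,-0.0018,-0.002],[-0.036,-0.0018,-0.002],[-0.036,-0.0018,-0.002],[-0.036,-0.0018,-0.002],[-0.036,-0.0018,-0.002],[-0.036,-0.0018,-0.002],[-0.036,-0.0018,-0.002],[-0.036,-0.0018,-0.002],[-0.036,-0.0018,-0.002],[0,0,0],[0,0,0]], gripper=[0.085,0.085,0.085,0.085,0.085,0.085,0.085,0.085,0.085,0.085,0.085,0.085,0.085,0.085,0.085,0.085,0.085,0.085])

```text
time: 16.38
tool_pos: [0.4827, -0.3299, 0.3321]
tcp_rot: [2.224, 2.219, 0.004]
wrist_force: [-0.6, -0.0, 0.1]
width: 0.991
grip_force: 0.0
```

```bash
python3 - <<'E'
from h import *
s=read_state(); im=vision.read_camera("wrist"); C=cam("wrist",s); print(s["tool_pos"],s["tcp_rot"])
h=cv2.cvtColor(im,cv2.COLOR_RGB2HSV); q=proj(C,[.484,-.398,.207]); print(q)
m=((h[...,0]>10)&(h[...,0]<20)&(h[...,1]>170)&(h[...,2]>170)).astype(np.uint8)
n,l,st,ce=cv2.connectedComponentsWithStats(m)
for i in range(1,n):
    if st[i,4]>100: x,y,w,hh,a=st[i]; print(st[i],ce[i],atz(C,ce[i],.207))
cv2.imwrite("pics/w3.png",im[:,:,::-1])
E
```

```text
[ 0.4827 -0.3299  0.3321] [2.2236 2.219  0.0042]
[320.929  267.9169]
[309 263  20  17 256] [318.6602 270.5781] [ 0.482  -0.4006  0.207 ]
```

Request:
jog_arm(turn=[[0,0,0],[0,0,0],[0,0,0],[0,0,0],[0,0,0],[0,0,0],[0,0,0],[0,0,0],[0,0,0],[0,0,0],[0,0,0],[0,0,0],[0,0,0],[0,0,0]], delta_pos=[[-0.023,0,0],[-0.023,0,0],[-0.023,0,0],[0,0,0],[0,0,0.02],[0,0,0.02],[0,0,0.02],[0,0,0.02],[0,0,0.02],[0,0,0.02],[0,0,0.02],[0,0,0.02],[0,0,0.009],[0,0,0]], gripper=[0.085,0.085,0.085,0.085,0.085,0.085,0.085,0.085,0.085,0.085,0.085,0.085,0.085,0.085])

```text
time: 17.6
tool_pos: [0.4829, -0.3942, 0.1611]
tcp_rot: [-2.215, -2.221, -0.005]
wrist_force: [-0.7, 0.4, 0.4]
width: 0.997
grip_force: 0.0
```

Request:
jog_arm(turn=[[0,0,0],[0,0,0],[0,0,0],[0,0,0],[0,0,0],[0,0,0],[0,0,0],[0,0,0]], delta_pos=[[0,0,0],[0,0,0],[0,0,0],[0,0,0],[0,0,0],[0,0,0],[0,0,0],[0,0,0]], gripper=[0.015,0.015,0.015,0.015,0.015,0.015,0.015,0.015], grip_force=50)

```text
time: 18.27
tool_pos: [0.4846, -0.398, 0.1653]
tcp_rot: [2.218, 2.221, 0.005]
wrist_force: [-1.3, 0.5, 4.7]
width: 0.262
grip_force: 48.9
```

Request:
jog_arm(turn=[[0,0,0],[0,0,0],[0,0,0],[0,0,0],[0,0,0],[0,0,0],[0,0,0],[0,0,0],[0,0,0],[0,0,0]], delta_pos=[[0,0,-0.01],[0,0,-0.015],[0,0,-0.015],[0,0,-0.015],[0,0,-0.015],[0,0,-0.015],[0,0,-0.015],[0,0,-0.015],[0,0,-0.01],[0,0,0]], gripper=[0.015,0.015,0.015,0.015,0.015,0.015,0.015,0.015,0.015,0.015])

```text
time: 19.1
tool_pos: [0.4848, -0.3985, 0.2924]
tcp_rot: [2.216, 2.219, 0.005]
wrist_force: [0.7, -0.4, -0.4]
width: 0.256
grip_force: 48.9
```

```bash
python3 goal.py S 0.10 0.0432
```

```text
19.1 q [-0.7293  0.1398  1.6398  0.0031  1.3561 -0.731 ] tcp [ 0.4848 -0.3985  0.2924] F [ 0.7248 -0.3907 -0.4123] w 0.25566148173903697 target [ 0.5257 -0.0108  0.2164]
shift now-frame [0.3878 0.0408 0.0756] goal-frame [0.3701 0.0724 0.1245] turn [-0.4806  0.0544 -0.2082]
```

Request:
jog_arm(turn=[[0,0,0],[0,0,0],[0,0,0],[0,0,0],[0,0,0],[0,0,0],[0,0,0],[0,0,0],[0,0,0],[0,0,0],[0,0,0],[0,0,0],[0,0,0],[0,0,0],[0,0,0],[0,0,0],[0,0,0]], delta_pos=[[0.01,0,0],[0.02,0,0],[0.025,0,0],[0.025,0,0],[0.025,0,0],[0.025,0,0],[0.025,0,0],[0.025,0,0],[0.025,0,0],[0.025,0,0],[0.025,0,0],[0.025,0,0],[0.025,0,0],[0.025,0,0],[0.025,0,0],[0.02,0,0],[0.01,0,0]], gripper=[0.015,0.015,0.015,0.015,0.015,0.015,0.015,0.015,0.015,0.015,0.015,0.015,0.015,0.015,0.015,0.015,0.015])

```text
time: 20.52
tool_pos: [0.4819, -0.0099, 0.2881]
tcp_rot: [-2.217, -2.224, -0.003]
wrist_force: [0.3, 0.0, -0.4]
width: 0.257
grip_force: 48.9
```

Request:
jog_arm(turn=[[-0.06,0.0068,-0.026],[-0.06,0.0068,-0.026],[-0.06,0.0068,-0.026],[-0.06,0.0068,-0.026],[-0.06,0.0068,-0.026],[-0.06,0.0068,-0.026],[-0.06,0.0068,-0.026],[-0.06,0.0068,-0.026],[0,0,0],[0,0,0]], delta_pos=[[0,0,0],[0,0,0],[0,0,0],[0,0,0],[0,0,0],[0,0,0],[0,0,0],[0,0,0],[0,0,0],[0,0,0]], gripper=[0.015,0.015,0.015,0.015,0.015,0.015,0.015,0.015,0.015,0.015])

```text
time: 21.35
tool_pos: [0.482, -0.013, 0.2883]
tcp_rot: [1.756, 2.171, 0.539]
wrist_force: [0.0, -0.6, -0.8]
width: 0.257
grip_force: 49.0
```

```bash
python3 goal.py S 0.10 0.0432
```

```text
21.35 q [-0.2237 -0.46    2.2316  0.2491  0.9432 -0.5374] tcp [ 0.482  -0.013   0.2883] F [ 0.021  -0.6259 -0.8494] w 0.25650206399727127 target [ 0.5257 -0.0108  0.2164]
shift now-frame [-0.0074  0.0049  0.0836] goal-frame [-0.0071  0.0044  0.0837] turn [-0.0062 -0.0031 -0.0042]
```

Request:
jog_arm(turn=[[-0.0062,-0.0031,-0.0042],[0,0,0],[0,0,0],[0,0,0],[0,0,0],[0,0,0],[0,0,0],[0,0,0],[0,0,0]], delta_pos=[[-0.0036,0.0022,0],[-0.0036,0.0022,0],[0,0,0.016],[0,0,0.016],[0,0,0.016],[0,0,0.016],[0,0,0.015],[0,0,0.005],[0,0,0]], gripper=[0.015,0.015,0.015,0.015,0.015,0.015,0.015,0.015,0.015])

```text
time: 22.1
tool_pos: [0.5275, -0.01, 0.216]
tcp_rot: [1.745, 2.172, 0.541]
wrist_force: [-0.8, 0.2, -0.2]
width: 0.258
grip_force: 49.0
```

```bash
python3 - <<'E'
from goal import *
report("S",.10,.0432)
s=read_state(); Rn=Ro.from_rotvec(s["tcp_rot"]).as_matrix(); tip=s["tool_pos"]+Rn[:,2]*.1182; fl=s["tool_pos"]+Rn[:,2]*.0432
M,_=goal("S",0,0)
A=[]
for n in("wrist","side","top"):
    C=cam(n,s); im=np.ascontiguousarray(vision.read_camera(n)[:,:,::-1])
    p=proj(C,tip);q=proj(C,M); print(n,"tip",p,"mouth",q,"flange",proj(C,fl))
    x,y=int(q[0]-33),int(q[1]-28); x=min(max(x,0),570);y=min(max(y,0),340); print((x,y)); A.append(cv2.resize(im[y:y+56,x:x+66],None,fx=4,fy=4,interpolation=cv2.INTER_CUBIC))
cv2.imwrite("pics/c3.png",cv2.hconcat(A))
E
```

```text
22.1 q [-0.1895 -0.3025  2.265   0.2775  0.745  -0.5694] tcp [ 0.5275 -0.01    0.216 ] F [-0.7885  0.195  -0.1644] w 0.2575843605132192 target [ 0.5257 -0.0108  0.2164]
shift now-frame [-0.0004 -0.0014 -0.0013] goal-frame [-0.0004 -0.0014 -0.0013] turn [-0.0008 -0.0018  0.0022]
wrist tip [318.8444 195.9198] mouth [317.4064 189.9172] flange [318.6301 227.1154]
(284, 161)
side tip [338.3357 176.4798] mouth [341.3333 182.1228] flange [327.5197 158.904 ]
(308, 154)
top tip [300.2815 176.5816] mouth [300.0477 174.9724] flange [302.1581 183.5001]
(267, 146)
```

View pics/c3.png

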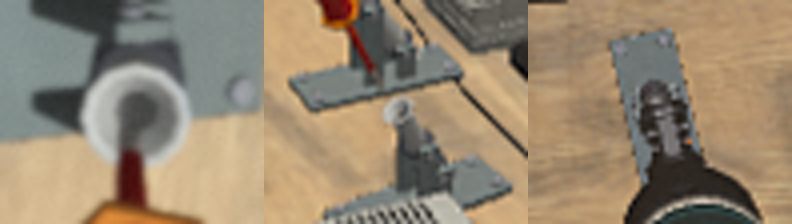

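Wrist view: blade at about crop x 132, mouth centre at (136,113), so lateral error is around 1 mm, well inside the flare. Inserting.

Request:
jog_arm(turn=[[0,0,0],[0,0,0],[0,0,0],[0,0,0],[0,0,0],[0,0,0],[0,0,0]], delta_pos=[[0,0,0.007],[0,0,0.007],[0,0,0.007],[0,0,0.007],[0,0,0.007],[0,0,0.005],[0,0,0]], gripper=[0.015,0.015,0.015,0.015,0.015,0.015,0.015])

```text
time: 22.83
tool_pos: [0.5456, -0.0061, 0.1808]
tcp_rot: [1.745, 2.17, 0.542]
wrist_force: [0.5, 0.1, 0.4]
width: 0.257
grip_force: 49.0
```

```bash
cat > r.py <<'E'
from goal import *
report("S",0,.0432); s=read_state(); print("F tool",Ro.from_rotvec(s["tcp_rot"]).as_matrix().T@s["wrist_force"])
E
python3 r.py
```

```text
22.8333 q [-0.1705 -0.2244  2.2764  0.2964  0.6526 -0.5833] tcp [ 0.5456 -0.0061  0.1808] F [0.487  0.0976 0.4424] w 0.2569383474154389 target [ 0.5716 -0.0008  0.1281]
shift now-frame [-0.0004 -0.0013  0.0589] goal-frame [-0.0003 -0.0013  0.0589] turn [ 0.0008 -0.001   0.002 ]
F tool [-0.0093  0.6463 -0.1569]
```

Request:
jog_arm(turn=[[0,0,0],[0,0,0],[0,0,0],[0,0,0],[0,0,0],[0,0,0],[0,0,0],[0,0,0]], delta_pos=[[0,0,0.008],[0,0,0.008],[0,0,0.008],[0,0,0.008],[0,0,0.008],[0,0,0.008],[0,0,0.005],[0,0,0]], gripper=[0.015,0.015,0.015,0.015,0.015,0.015,0.015,0.015])

```text
time: 23.5
tool_pos: [0.5701, -0.0008, 0.1341]
tcp_rot: [1.745, 2.17, 0.542]
wrist_force: [0.6, -0.4, -0.1]
width: 0.26
grip_force: 49.4
```

```bash
python3 r.py
```

```text
23.5 q [-0.1477 -0.1097  2.2782  0.3339  0.5357 -0.6143] tcp [ 0.5701 -0.0008  0.1341] F [ 0.6475 -0.3805 -0.1086] w 0.259565238096544 target [ 0.5716 -0.0008  0.1281]
shift now-frame [-0.0003 -0.0015  0.0059] goal-frame [-0.0003 -0.0015  0.0059] turn [ 0.0009 -0.0009  0.002 ]
F tool [-0.5105  0.435   0.3549]
```

Sliding freely; the last few millimetres go slowly.

Request:
jog_arm(turn=[[0,0,0],[0,0,0],[0,0,0],[0,0,0],[0,0,0],[0,0,0]], delta_pos=[[0,0,0.002],[0,0,0.0015],[0,0,0.0015],[0,0,0.001],[0,0,0.001],[0,0,0]], gripper=[0.015,0.015,0.015,0.015,0.015,0.015])

```text
time: 24.0
tool_pos: [0.5732, -0.0002, 0.1292]
tcp_rot: [1.744, 2.169, 0.543]
wrist_force: [-1.0, -0.1, -2.2]
width: 0.258
grip_force: 49.7
```

```bash
python3 r.py
```

```text
24.0 q [-0.1451 -0.0966  2.2775  0.34    0.522  -0.6196] tcp [ 0.5732 -0.0002  0.1292] F [-0.9938 -0.06   -2.1896] w 0.2581329576017682 target [ 0.5716 -0.0008  0.1281]
shift now-frame [-0.0003 -0.0021  0.0001] goal-frame [-0.0003 -0.0021  0.0001] turn [ 0.0022 -0.0006  0.0022]
F tool [ 0.1559 -1.8996  1.4672]
```

Request:
jog_arm(turn=[[0,0,0],[0,0,0],[0,0,0],[0,0,0],[0,0,0]], delta_pos=[[0,-0.0005,0.001],[0,-0.0005,0.001],[0,0,0.001],[0,0,0],[0,0,0]], gripper=[0.015,0.015,0.015,0.015,0.015])

```text
time: 24.42
tool_pos: [0.574, -0.0, 0.1286]
tcp_rot: [1.742, 2.169, 0.544]
wrist_force: [-18.7, -1.6, 18.6]
width: 0.257
grip_force: 53.0
```

```bash
python3 r.py
```

```text
24.4167 q [-0.1451 -0.0945  2.2775  0.3433  0.5191 -0.6239] tcp [ 0.574  -0.      0.1286] F [-18.6596  -1.6305  18.6493] w 0.2574371967465618 target [ 0.5716 -0.0008  0.1281]
shift now-frame [-0.0002 -0.0024 -0.0008] goal-frame [-0.0002 -0.0024 -0.0008] turn [ 0.0036 -0.0009  0.0033]
F tool [  2.4191  -7.5524 -25.214 ]
```

Seated with 25 N axial. Release and retract along the axis.

Request:
jog_arm(turn=[[0,0,0],[0,0,0],[0,0,0],[0,0,0],[0,0,0],[0,0,0]], delta_pos=[[0,0,0],[0,0,0],[0,0,0],[0,0,0],[0,0,0],[0,0,0]], gripper=[0.06,0.06,0.07,0.07,0.07,0.07])

```text
time: 24.92
tool_pos: [0.5742, -0.0002, 0.1263]
tcp_rot: [1.743, 2.168, 0.543]
wrist_force: [0.4, -1.0, 0.1]
width: 0.817
grip_force: 0.0
```

Request:
jog_arm(turn=[[0,0,0],[0,0,0],[0,0,0],[0,0,0],[0,0,0],[0,0,0],[0,0,0],[0,0,0],[0,0,0],[0,0,0]], delta_pos=[[0,0,-0.01],[0,0,-0.02],[0,0,-0.025],[0,0,-0.025],[0,0,-0.025],[0,0,-0.025],[0,0,-0.02],[0,0,-0.01],[0,0,0],[0,0,0]], gripper=[0.07,0.07,0.085,0.085,0.085,0.085,0.085,0.085,0.085,0.085])

```text
time: 25.75
tool_pos: [0.5004, -0.0164, 0.2679]
tcp_rot: [1.743, 2.167, 0.544]
wrist_force: [-1.0, 0.3, 0.2]
width: 0.997
grip_force: 0.0
```

```bash
python3 - <<'E'
from goal import *
s=read_state(); print(s["time"],s["tool_pos"],s["wrist_force"])
A=[]
for k,n,(w,h) in(("S","wrist",(120,100)),("S","side",(84,70)),("L","side",(84,70))):
    E,_=goal(k,0,.085 if k=="S" else .108); M,_=goal(k,.005,0)
    C=cam(n,s); im=np.ascontiguousarray(vision.read_camera(n)[:,:,::-1]); p=(proj(C,E)+proj(C,M))/2
    x,y=int(min(max(p[0]-w/2,0),640-w)),int(min(max(p[1]-h/2,0),400-h)); k2=264/w
    print(k,n,"end",(proj(C,E)-[x,y])*k2+[264*len(A),0],"flange",(proj(C,M)-[x,y])*k2+[264*len(A),0]); A.append(cv2.resize(im[y:y+h,x:x+w],(264,220),interpolation=cv2.INTER_CUBIC))
cv2.imwrite("pics/c4.png",cv2.hconcat(A))
E
```

```text
25.75 [ 0.5004 -0.0164  0.2679] [-1.0278  0.2646  0.2002]
S wrist end [133.4489 132.8627] flange [134.132   90.4917]
S side end [381.1518  83.7358] flange [416.9213 141.5224]
L side end [631.7156  75.7882] flange [688.9557 145.5038]
```

View pics/c4.png

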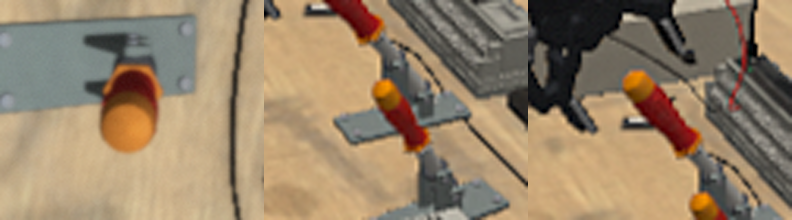

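Both flanges sit on their tube mouths: short handle end at (382,88) and flange at (416,143), long end at (634,80) and flange at (688,146), all close to predicted. The gripper is clear, so I'm handing in.

```bash
python3 -c "
from workcell import ticket
print(ticket.finish_job())"
```

```text
the job is handed in; nothing more can be done
None
```

Both screwdrivers are in their own tubes, slid in under control and released with their flanges on the rims; I handed the job in at about 26 s, and it returned no verdict.

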